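Prime the cleaner and draw out the spout brush

ROBOT

A 6-joint arm with a two-finger parallel gripper is mounted at the origin on the work surface. World frame = base frame: x ahead of the robot, y to its left, z up, the work surface at z = 0. Lengths are in m, angles in rad, forces in N, time in s.
With the tool pointing down it reaches from about 0.375 to 0.925 m from the base axis. Payload 5.7 kg.
Tool frame: the origin (TCP) lies between the finger pads; the fingertips stand 17 mm ahead of it and the grasp point (between the pads) lies 2 mm behind it; z points along the fingers, y is the line along which they close (so a half turn about z gives the same grasp; the last joint's range is limited). The gripper opens to 85 mm and grips with 20 to 120 N. Pads are 22 mm wide; open, the fingers measure 114 mm over their backs; the gripper's body (76 mm by 85 mm) begins 54 mm behind the grasp point. The pads swing forward as they close: fully open they stand 13 mm farther back than shut.
Start: joints at [-1.38, 0.359, 1.51, -0, 1.272, -0.115], TCP at [0.181, -0.572, 0.248] pointing down, gripper open.
Joint ranges: [-2.97, 2.97], [-1.01, 2.36], [0.21, 2.38], [-0.96, 4.11], [0.2, 2.71], [-2.98, 2.98]. Speed limits (rad/s): [2.39, 2.39, 3.14, 3.14, 3.14, 3.14].

INTERFACE

Orientations are given as [roll, pitch, yaw] about the fixed x, y, z axes, in that order (R = Rz(yaw) Ry(pitch) Rx(roll)).
In Python, from cell import env gives the robot as it stands.
- The arm moves only by the shell command python3 -m creep 'ROWS' [OPENING] [FORCE]. ROWS is JSON, a list of rows, each an object with "slide": the shift along the tool's x, y, z in m, a list of three; "spin": the turn about the tool's z in rad. A call has 1 to 10 rows; each row is the pose to reach, as a shift and turn from the pose commanded when the call began, along the tool's axes at that moment; what a row does not reach only later rows make up. A row lasts 1/12 s, in which the tool goes at most 41.7 mm and 7.16 degrees, less where a joint would pass 70% of its speed; a pose out of reach is approached as far as the arm can. A call with a gripper value outside its range is refused whole. OPENING is the finger opening in m, from 0 to 0.0854, set as the call begins (- or left out, the last holds). The fingers move at their own pace and stop on an object; FORCE is the grip in N (left out, the last holds). Time passes only in rows, so rows that repeat a pose let the fingers close. It gives the time, the measured TCP pose, the force, the opening and the grip force at its end, in the units of the state.
- env.sense(): the state, without advancing time (a new reading comes with each control period).
- env.grab_frame(name): name is "scene" or "top" or "wrist"; returns the picture (480x640x3 uint8, red, green, blue); there is no depth.
- env.get_calibration(name): a dict with "K" (3x3 intrinsics, pixels), "xyz" and "rotation" of the camera in the world. Camera axes: x right, y up, looking along -z (the intrinsics and any distortion apply to the point x, -y, -z); pixel columns grow to the right and rows downward; lengths in m; the calibration is good to about 2 mm. A picture is of the moment at which its call begins: read the wrist's pose just before it. get_calibration takes no time and is no camera call; for the wrist camera it gives the pose at the moment of the call.
- env.close_job(): hands the job in; it is judged then, once.
Trained networks look in the newest picture that a camera, given by its name, has taken for a name from the list of things; names that differ only in an ending like _2 or _b are one class to them, and where a whole thing is asked for, a point or a joint stands for the part that bears it (a point fixed in the world has none). Each returns a list of dicts, best first, with "confidence" (0 to 1); they miss things now and then, are a little off and sometimes report something else, mostly with a low value. They report only what shows in the picture. A call takes as long as a camera call. They do not tell look-alikes from the thing itself.
- env.silhouettes(camera, thing): "pixels" (480x640 bool, what is visible of it) and "extent" ([left, top, right, bottom] in pixels, round what is visible of it).
The state is a dict: "t": time; "joint_positions": joint angles; "joint_vel": joint speeds; "effort": joint torques, N m; "tool_pos": TCP position; "tcp_rot": TCP orientation; "ft_force": force on the tool from outside, world axes, zero at the start; "wrist_torque": the same for the moment, N m; "gripper_width": opening from 0.0 (shut) to 1.0 (fully open); "grip_force": force on a finger pad.
Only numpy, scipy, OpenCV 4.12 (cv2) and the standard library are available. Lean on these libraries where they do the work, as an engineer would, in place of code of your own. Each camera call takes 0.05 s, during which the arm holds its last target. There are 200 camera calls.

TASK

Get the long-reach spout brush ready for the kettle: first press the white nozzle cap of the cleaner bottle fully down and let it spring up again, so that the brush head is wetted. Then squeeze the red release button on the brush's green grip, pull the grip straight up out of its dock past the first stop to the second stop, the end of its travel, and finish while still gripping it there, fully extended (it springs back in if let go). Leave the kettle, teapot and caddy where they stand.

Things in the scene. Friction and masses are not known exactly. Their poses are not given: they have to be found in the camera images.
- nozzle_top (a point): Centre of the flat top of the white round nozzle cap (36 mm across) of the amber cleaner bottle, 167 mm above the work surface at rest. Bottle (66 mm across, on a 90 mm dark foot disc) is fixed, upright, about 150 mm beside the brush (grip's -y side); a thin white spout sticks out of the cap 14 mm past its edge towards the brush.
- nozzle (a joint): How far the nozzle cap is pushed down, m: 0 = up (rest), 0.010 = fully down. Springs back; takes 3 N to start, 8 N fully down. A press counts above 0.007.
- grip (a point): Green block handle on top of the telescoping brush, 30 (x) by 36 (y) by 60 mm tall; origin at its centre, on the slide axis, 151 mm above the surface at rest. Moves only straight up and down (its z). Red button on its +y side, -y side plain. Grasp from above, fingers closing along its y, one pad on the button, one on the plain side (44 mm across, 39 mm with the button in).
- dock: Fixed dock that clamps the lower part of the brush: dark foot disc 110 mm across, white brush head, black collar 38 mm across with its top 115 mm up (6 mm below the grip at rest), a flat post 43 mm behind (+x), 103 mm tall. Origin on the work surface, straight under the grip; same yaw as the grip.
- release_face (a point): Centre of the outer face of the red release button (24 mm wide, 34 mm tall, on the grip's +y side, 24 mm from the slide axis and 4 mm above the grip's centre); it travels with the grip and is pressed along the grip's -y.
- release (a joint): How far the red button is pressed in, m: 0 = out, 0.005 = fully in; springs back; 2.8 N to start, 6.3 N fully in. Below about 0.004 the handle is locked in its retracted place; with the button in it slides freely. A grip of about 25 N or more on the grip's two sides presses it and holds well.
- telescope (a joint): How far the handle is drawn up out of the collar, m: 0 = fully in (start), a click at about 0.05 (first stop: pull 4 to 5 N harder to pass), 0.100 = second stop, a hard end. A return spring and its weight (about 4 to 6 N together) draw it back in whenever it is let go.
- kettle: Brushed aluminium kettle, bystander, 160 mm across, 196 mm tall with its handle; spout to its -x; origin at the centre of its underside.
- teapot: Mustard yellow ceramic teapot, bystander, 132 mm across plus spout (-y) and handle (+y), 116 mm tall; origin at the centre of its underside.
- caddy: Square steel tea caddy with a brass latch, bystander, 104 mm square, 105 mm tall; origin at the centre of its underside.
Not all that is in view belongs to the job. What is shaped like the part that bears nozzle_top but blue is not meant.

How it is judged:
On the way, in this order (a step that is already met when the one before it is completed fails the run):
1. the nozzle cap is pressed down (more than 7 of its 10 mm) (value of joint nozzle above 0.007 m), for 0.05 s.
2. the nozzle cap has sprung up again (value of joint nozzle below 0.002 m), for 0.1 s.
3. the red button is pressed by the fingers with the handle still in (value of joint release above 0.0035 m and value of joint telescope below 0.01 m and contact force between the fingers and telescope above 2 N), for 0.05 s.
4. the handle is drawn to the second stop (value of joint telescope above 0.094 m), for 0.3 s.
At the end, for the whole second after the job is handed in: The handle is at its second stop (drawn out more than 94 of 100 mm), at rest (under 20 mm/s) and held there in the fingers (more than 2 N on the grip); the nozzle cap is up again (within 2 mm); kettle, teapot and caddy stand within 30 mm of where they were, upright within 0.25 rad (value of joint telescope above 0.094 m and contact force between the fingers and telescope above 2 N and velocity of joint telescope between -0.02 and 0.02 m/s and value of joint nozzle below 0.002 m and distance of each of kettle, teapot, caddy from where it was at the start of the episode below 0.03 m and angle between each of kettle, teapot, caddy's own z axis and vertical below 0.25 rad); the arm keeps its last pose, push and grip.
It fails at once if the kettle is shoved or tipped (moved more than 30 mm or tilted more than 0.25 rad) (distance of kettle from where it was at the start of the episode above 0.03 m or angle between kettle's own z axis and vertical above 0.25 rad).
It fails at once if the teapot is shoved or tipped (moved more than 30 mm or tilted more than 0.25 rad) (distance of teapot from where it was at the start of the episode above 0.03 m or angle between teapot's own z axis and vertical above 0.25 rad).
It fails at once if the caddy is shoved or tipped (moved more than 30 mm or tilted more than 0.25 rad) (distance of caddy from where it was at the start of the episode above 0.03 m or angle between caddy's own z axis and vertical above 0.25 rad).
It also fails if it takes over 40 s, if anything falls off the work surface, if the arm or the gripper's body presses on something with over 40 N, if the wrist force passes 120 N, or if a joint passes its speed limit or range.

## Working session

There is one attempt and no reset: what is moved stays moved. The work goes in short steps, Python scripts to look and compute and a shell command to move; the robot and the scene stay as the last step left them, time stands still between calls to the robot, and variables do not carry over. Pictures are saved under pics/ and viewed, at most 10 in all, crops included, and the job is handed in when it is done.

```bash
mkdir -p pics; ls
cat > h.py <<'E'
from cell import env
import numpy as np, cv2
def save(cam,n):
    f=env.grab_frame(cam); cv2.imwrite(f'pics/{n}.png',f[:,:,::-1]); return f
def ray(cal,u,v):
    K=np.array(cal['K']); R=np.array(cal['rotation'])
    if R.shape!=(3,3):
        from scipy.spatial.transform import Rotation as Q; R=Q.from_euler('xyz',R).as_matrix()
    d=np.linalg.solve(K,[u,v,1]); return np.array(cal['xyz']),R@(d*[1,-1,-1])
def atz(cal,u,v,z):
    o,d=ray(cal,u,v); return o+d*(z-o[2])/d[2]
E
python3 - <<'E'
from h import *
np.set_printoptions(precision=4,suppress=True)
for c in ('scene','top'):
    save(c,c); cal=env.get_calibration(c); print(c,cal)
    for t in ('nozzle_top','grip','release_face','dock','kettle','teapot','caddy'):
        for s in env.silhouettes(c,t)[:3]:
            m=s['pixels']; ys,xs=np.nonzero(m); print(t,round(s['confidence'],2),s['extent'],xs.mean().round(1),ys.mean().round(1))
print(env.sense())
E
```

```text
pics
scene {'K': array([[575.3527,   0.    , 321.0934],
       [  0.    , 575.3527, 238.9171],
       [  0.    ,   0.    ,   1.    ]]), 'xyz': array([1.3589, 0.8082, 0.8657]), 'rotation': array([0.9622, 0.0083, 2.3741])}
nozzle_top 0.75 [300.0, 215.4, 319.5, 231.6] 308.4 221.5
nozzle_top 0.5 [338.3, 218.8, 388.5, 304.2] 363.8 267.8
nozzle_top 0.48 [251.2, 240.7, 269.9, 254.6] 259.1 247.1
grip 0.9 [357.3, 220.4, 377.7, 251.1] 365.6 234.4
release_face 0.36 [455.3, 281.5, 541.2, 409.5] 501.3 353.4
dock 0.94 [339.3, 220.6, 385.2, 304.4] 363.9 268.1
kettle 0.71 [459.8, 282.6, 540.9, 406.3] 501.1 353.8
teapot 0.97 [223.7, 154.6, 296.8, 195.7] 261.7 174.1
caddy 0.6 [179.0, 188.5, 237.8, 252.6] 207.9 219.7
caddy 0.52 [459.9, 282.1, 541.9, 407.3] 501.1 353.6
top {'K': array([[611.6786,   0.    , 325.7232],
       [  0.    , 611.6786, 235.4408],
       [  0.    ,   0.    ,   1.    ]]), 'xyz': array([0.3269, 0.0362, 1.6653]), 'rotation': array([ 0.1867, -0.0099, -1.5745])}
nozzle_top 0.48 [322.5, 168.8, 341.2, 181.4] 332.4 173.3
nozzle_top 0.44 [323.7, 218.6, 340.7, 235.5] 332.4 227.7
grip 0.75 [279.7, 242.9, 296.2, 262.6] 285.1 253.1
grip 0.21 [321.4, 224.3, 337.8, 234.2] 331.9 228.0
dock 0.64 [267.1, 238.3, 308.9, 279.8] 288.5 260.7
kettle 0.95 [122.6, 229.1, 184.0, 294.1] 152.7 256.5
teapot 0.91 [451.1, 279.2, 532.7, 324.8] 489.0 305.5
caddy 0.65 [420.5, 184.1, 475.7, 232.5] 446.8 208.7
{'t': 0.8, 'joint_positions': array([-1.3801,  0.3588,  1.5104,  0.    ,  1.2725, -0.1151]), 'joint_vel': array([-0.0009,  0.0004,  0.0009, -0.0002, -0.0004,  0.    ]), 'effort': array([  0.0024, -52.7511, -27.9039,   0.0002,   0.0012,  -0.    ]), 'tool_pos': array([ 0.1806, -0.5721,  0.2483]), 'tcp_rot': array([-3.1415, -0.    ,  0.3058]), 'ft_force': array([-0.0999,  1.0833, -0.3371]), 'wrist_torque': array([-0.0023,  0.0564, -0.0061]), 'grip_force': 0.0, 'gripper_width': 0.9986115330091428}
```

View pics/scene.png

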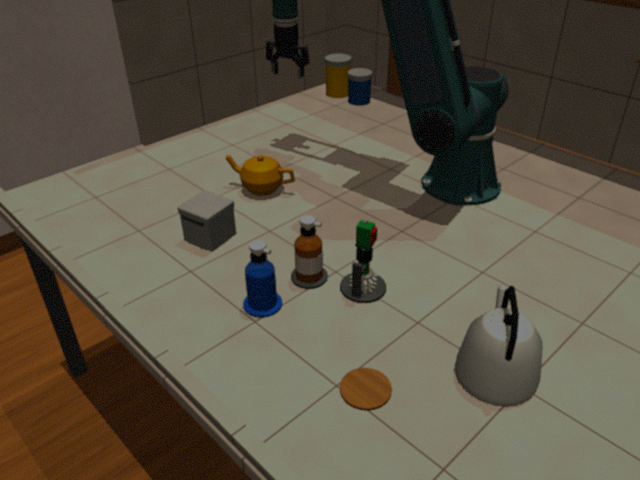

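Run:
```python
from h import *
np.set_printoptions(precision=4,suppress=True)
s=env.get_calibration('scene');t=env.get_calibration('top')
for n,c,u,v,z in [('noz0',s,310,218.5,.167),('noz2',s,260,244,.167),('noz',t,332,173.3,.167),('noz',t,332,227.7,.167),('grip',t,287,253,.181),('grip s',s,366.5,224,.181),('dock',t,288,259,.0),('kettle',t,152.7,256.5,.1),('teapot',t,489,305.5,.06),('caddy',t,446.8,208.7,.08)]: print(n,atz(c,u,v,z))
f=cv2.imread('pics/top.png'); c=f[130:310,230:400]
cv2.imwrite('pics/topc.png',cv2.resize(c,None,fx=3.3,fy=3.3,interpolation=cv2.INTER_CUBIC))
```

```text
noz0 [0.629  0.0076 0.167 ]
noz2 [0.7711 0.0058 0.167 ]
noz [0.7707 0.0038 0.167 ]
noz [0.6296 0.0046 0.167 ]
grip [0.5636 0.1158 0.181 ]
grip s [0.5718 0.1255 0.181 ]
dock [0.5758 0.1226 0.    ]
kettle [0.5681 0.4664 0.1   ]
teapot [ 0.4425 -0.408   0.06  ]
caddy [ 0.6983 -0.3035  0.08  ]
```

View pics/topc.png

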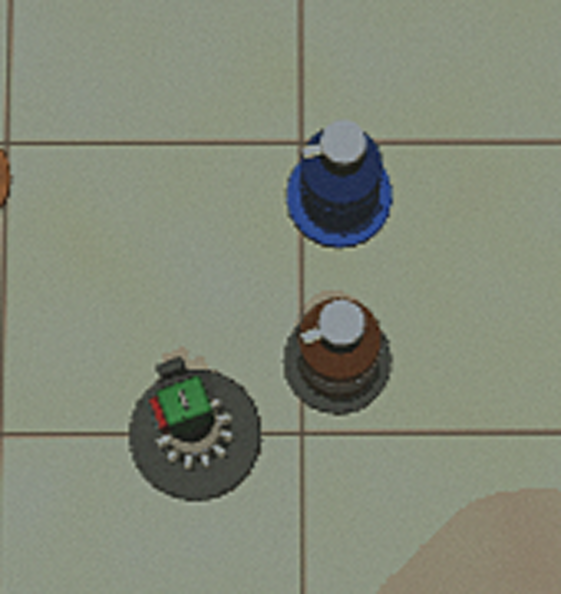

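Two candidates for the nozzle: the amber bottle's cap (top 333,228; scene 308,220) and the blue look-alike's cap (top 332,173; scene 259,245). The enlarged crop confirms that the amber one, beside the brush, is meant. Its cap is at about (0.629, 0.003) and the grip at about (0.565, 0.12). The grip yaw is about 0.3, close to the tool's current yaw. Now I'll shut the gripper and travel over.

```bash
python3 -m creep '[{"slide":[0.02,-0.014,0],"spin":0},{"slide":[0.05,-0.034,0],"spin":0},{"slide":[0.08,-0.055,0],"spin":0},{"slide":[0.11,-0.076,0],"spin":0},{"slide":[0.14,-0.096,0],"spin":0},{"slide":[0.17,-0.117,0],"spin":0},{"slide":[0.20,-0.137,0],"spin":0},{"slide":[0.23,-0.158,0],"spin":0},{"slide":[0.26,-0.179,0],"spin":0},{"slide":[0.29,-0.2,0],"spin":0}]' 0 40 && python3 -m creep '[{"slide":[0.03,-0.02,0],"spin":0},{"slide":[0.06,-0.041,0],"spin":0},{"slide":[0.09,-0.062,0],"spin":0},{"slide":[0.12,-0.082,0],"spin":0},{"slide":[0.15,-0.103,0],"spin":0},{"slide":[0.18,-0.123,0],"spin":0},{"slide":[0.20,-0.137,0],"spin":0},{"slide":[0.22,-0.15,0],"spin":0},{"slide":[0.23,-0.158,0],"spin":0},{"slide":[0.23,-0.158,0],"spin":0}]'
python3 - <<'E'
from h import *
np.set_printoptions(precision=4,suppress=True)
s=env.sense();print(s['t'],s['tool_pos'],s['tcp_rot'],s['ft_force'],s['gripper_width'])
cal=env.get_calibration('wrist');print(cal)
save('wrist','w1')
for t in ('nozzle_top','grip','release_face'):
    for q in env.silhouettes('wrist',t)[:3]:
        ys,xs=np.nonzero(q['pixels']); print(t,round(q['confidence'],2),q['extent'],xs.mean(),ys.mean())
E
```

```text
t: 1.63
tool_pos: [0.3978, -0.2926, 0.2485]
tcp_rot: [3.141, -0.0, 0.306]
ft_force: [0.4, -0.2, -0.4]
gripper_width: 0.001
grip_force: 0.0
t: 2.47
tool_pos: [0.57, -0.0722, 0.2483]
tcp_rot: [-3.141, -0.001, 0.308]
ft_force: [-0.5, -0.5, 0.5]
gripper_width: -0.002
grip_force: 0.0
2.4667 [ 0.57   -0.0722  0.2483] [-3.1412 -0.001   0.3083] [-0.5243 -0.4612  0.4929] -0.00217408890835654
{'K': array([[413.6513,   0.    , 319.8505],
       [  0.    , 413.6513, 243.5487],
       [  0.    ,   0.    ,   1.    ]]), 'xyz': array([ 0.6372, -0.0506,  0.3752]), 'rotation': array([-0.2818,  0.0016, -1.2636])}
nozzle_top 0.72 [142.9, 64.6, 249.1, 141.0] 203.48174904942965 101.37699619771863
grip 0.61 [0.0, 114.6, 42.5, 177.2] 17.188916876574307 147.6367758186398
```

View pics/w1.png

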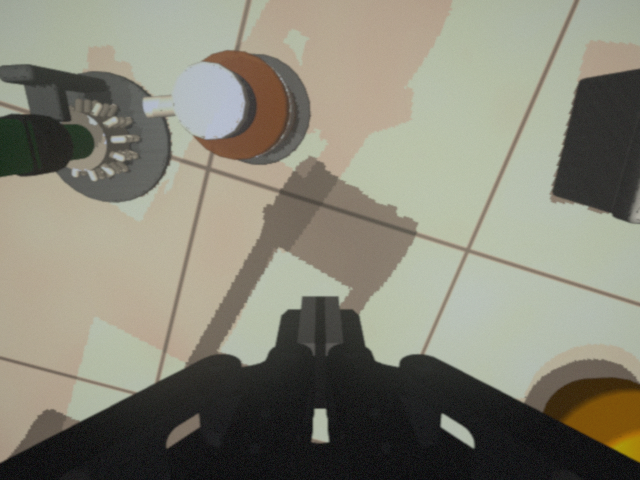

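The wrist view shows the cap of the amber bottle centred near (210,101), with its spout pointing left at the brush. The green grip is at the left edge (20,145).

```bash
cat >> h.py <<'E'
def tool(p):
    from scipy.spatial.transform import Rotation as Q
    s=env.sense(); return Q.from_euler('xyz',s['tcp_rot']).as_matrix().T@(np.array(p)-s['tool_pos'])
E
python3 - <<'E'
from h import *
np.set_printoptions(precision=4,suppress=True)
c=env.get_calibration('wrist'); p=atz(c,210,101,.167);print(p,tool(p)); print(atz(c,175,101,.167),atz(c,248,101,.167),atz(c,30,145,.16))
E
```

```text
[ 0.6292 -0.0005  0.167 ] [ 0.081  -0.0528  0.0812]
[0.6242 0.0154 0.167 ] [ 0.6346 -0.0177  0.167 ] [0.5811 0.0835 0.16  ]
```

```bash
python3 -m creep '[{"slide":[0.02,-0.013,0],"spin":0},{"slide":[0.045,-0.03,0],"spin":0},{"slide":[0.065,-0.043,0.01],"spin":0},{"slide":[0.081,-0.053,0.025],"spin":0},{"slide":[0.081,-0.053,0.045],"spin":0},{"slide":[0.081,-0.053,0.056],"spin":0},{"slide":[0.081,-0.053,0.062],"spin":0},{"slide":[0.081,-0.053,0.067],"spin":0},{"slide":[0.081,-0.053,0.070],"spin":0},{"slide":[0.081,-0.053,0.070],"spin":0}]'
```

```text
t: 3.5
tool_pos: [0.629, -0.0002, 0.1787]
tcp_rot: [-3.142, 0.001, 0.305]
ft_force: [-3.7, -0.3, 6.1]
gripper_width: 0.002
grip_force: 2.7
```

```bash
python3 -m creep '[{"slide":[0,0,0.002],"spin":0},{"slide":[0,0,0.004],"spin":0},{"slide":[0,0,0.0045],"spin":0},{"slide":[0,0,0.0045],"spin":0}]'; python3 -m creep '[{"slide":[0,0,-0.006],"spin":0},{"slide":[0,0,-0.02],"spin":0},{"slide":[0,0,-0.05],"spin":0},{"slide":[0,0,-0.08],"spin":0},{"slide":[-0.02,-0.02,-0.10],"spin":0},{"slide":[-0.04,-0.04,-0.1],"spin":0},{"slide":[-0.07,-0.05,-0.1],"spin":0},{"slide":[-0.09,-0.06,-0.1],"spin":0},{"slide":[-0.1,-0.06,-0.1],"spin":0},{"slide":[-0.1,-0.06,-0.1],"spin":0}]' 0.0854
python3 - <<'E'
from h import *
np.set_printoptions(precision=4,suppress=True)
c=env.get_calibration('wrist');print(env.sense()['t'],c['xyz'])
save('wrist','w2')
for t in ('grip','release_face'):
    for q in env.silhouettes('wrist',t)[:3]:
        ys,xs=np.nonzero(q['pixels']); print(t,round(q['confidence'],2),q['extent'],xs.mean(),ys.mean())
E
```

```text
t: 3.83
tool_pos: [0.6298, -0.0001, 0.1753]
tcp_rot: [3.141, -0.0, 0.305]
ft_force: [-4.5, -1.2, 7.2]
gripper_width: -0.004
grip_force: 3.6
t: 4.67
tool_pos: [0.515, 0.0274, 0.2747]
tcp_rot: [3.141, -0.001, 0.306]
ft_force: [-0.6, 0.0, -0.1]
gripper_width: 0.998
grip_force: 0.0
4.6667 [0.5822 0.049  0.4016]
grip 0.98 [131.7, 70.0, 233.9, 138.5] 182.60617349654072 104.91484832357636
release_face 0.58 [129.9, 83.0, 142.8, 131.1] 138.03205128205127 108.09294871794872
```

View pics/w2.png

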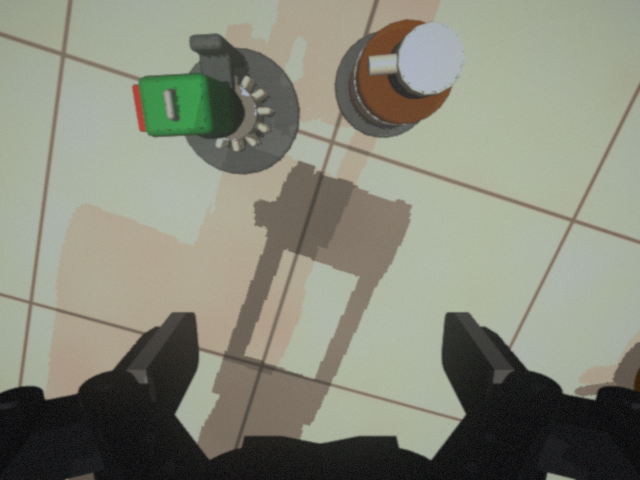

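The wrist view shows the grip's top face with corners near (139,77), (206,73), (209,134) and (147,136). The red button is on its left (+y) side at (138,108), and the nozzle cap is up again.

Run:
```python
from h import *
np.set_printoptions(precision=4,suppress=True)
c=env.get_calibration('wrist')
f=cv2.cvtColor(cv2.imread('pics/w2.png'),cv2.COLOR_BGR2HSV); 
g=f[60:145,120:245]; m=cv2.inRange(g,(45,100,130),(75,255,255)); ys,xs=np.nonzero(m); 
for V in (120,150,165): 
    m=cv2.inRange(g,(45,100,V),(75,255,255)); n=cv2.minAreaRect(cv2.findNonZero(m)); print(V,n[0][0]+120,n[0][1]+60,n[1:])
P=[atz(c,u,v,.181) for u,v in [(139,77),(206,73),(209,134),(147,136)]]
for i in range(4):
    d=P[i]-P[(i+1)%4]; print(P[i],np.hypot(*d[:2]),np.arctan2(d[1],d[0]))
p=np.mean(P,0);print(p,tool(p))
b=cv2.imread('pics/w2.png')[50:180,110:310]; cv2.imwrite('pics/w2c.png',cv2.resize(b,None,fx=4,fy=4,interpolation=cv2.INTER_CUBIC))
```

```text
120 173.22487258911133 104.62358093261719 ((56.05161666870117, 64.84793853759766), 85.10090637207031)
150 176.5 103.5 ((47.0, 45.0), 90.0)Traceback (most recent call last):
  File "<stdin>", line 7, in <module>
cv2.error: OpenCV(4.12.0) /io/opencv/modules/imgproc/src/convhull.cpp:143: error: (-215:Assertion failed) total >= 0 && (depth == CV_32F || depth == CV_32S) in function 'convexHull'
```

Run:
```python
from h import *
np.set_printoptions(precision=4,suppress=True)
c=env.get_calibration('wrist')
P=[atz(c,u,v,.181) for u,v in [(139,77),(206,73),(209,134),(147,136)]]
for i in range(4):
    d=P[i]-P[(i+1)%4]; print(P[i],np.hypot(*d[:2]),np.arctan2(d[1],d[0]))
g=cv2.cvtColor(cv2.imread('pics/w2.png'),cv2.COLOR_BGR2HSV)[60:145,120:245]
m=cv2.inRange(g,(45,100,120),(75,255,255)); B=cv2.boxPoints(cv2.minAreaRect(cv2.findNonZero(m)))+[120,60]
Q=[atz(c,u,v,.181) for u,v in B]
for i in range(4):
    d=Q[i]-Q[(i+1)%4]; print(B[i],Q[i],np.hypot(*d[:2]),np.arctan2(d[1],d[0]))
p=np.mean(P,0);q=np.mean(Q,0);print(p,tool(p),q,tool(q))
```

```text
[0.5802 0.1415 0.181 ] 0.033501805448335815 1.9299129944487186
[0.5919 0.1101 0.181 ] 0.029254846632662715 0.2806723812251073
[0.5638 0.102  0.181 ] 0.03209057456511163 -1.2357812460594384
[0.5533 0.1323 0.181 ] 0.028404910962683966 -2.8131787328330624
[138.5259  79.4692] [0.579  0.1415 0.181 ] 0.032473587940770675 1.9537866581463248
[203.1369  73.9311] [0.5911 0.1113 0.181 ] 0.02672151471860716 0.31797736119924963
[207.9238 129.778 ] [0.5657 0.103  0.181 ] 0.03365317487562194 -1.184936231574166
[143.3128 135.316 ] [0.553  0.1342 0.181 ] 0.026919979724526397 -2.8671165011727036
[0.5723 0.1215 0.181 ] [ 0.0794 -0.0737  0.0936] [0.5722 0.1225 0.181 ] [ 0.0796 -0.0747  0.0936]
```

```bash
python3 -m creep '[{"slide":[0.02,-0.02,0],"spin":-0.02},{"slide":[0.045,-0.04,0],"spin":-0.04},{"slide":[0.065,-0.06,0],"spin":-0.04},{"slide":[0.08,-0.0745,0.005],"spin":-0.04},{"slide":[0.08,-0.0745,0.025],"spin":-0.04},{"slide":[0.08,-0.0745,0.05],"spin":-0.04},{"slide":[0.08,-0.0745,0.075],"spin":-0.04},{"slide":[0.08,-0.0745,0.10],"spin":-0.04},{"slide":[0.08,-0.0745,0.115],"spin":-0.04},{"slide":[0.08,-0.0745,0.121],"spin":-0.04}]'
python3 - <<'E'
from h import *
save('wrist','w3'); print(env.sense()['tool_pos'])
E
```

```text
t: 5.65
tool_pos: [0.5704, 0.1227, 0.1496]
tcp_rot: [-3.141, 0.004, 0.345]
ft_force: [-1.1, -0.5, -0.5]
gripper_width: 0.997
grip_force: 0.0
[0.57032323 0.12274289 0.1498383 ]
```

View pics/w3.png

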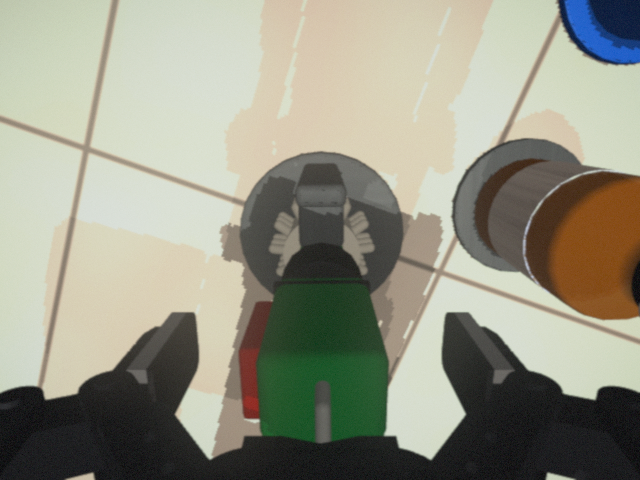

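The wrist view shows the grip centred between the fingers: block columns 258–388, finger midpoint 320, button on the left. The yaw is aligned, so I'll close.

```bash
python3 -m creep '[{"slide":[0,0,0],"spin":0},{"slide":[0,0,0],"spin":0},{"slide":[0,0,0],"spin":0},{"slide":[0,0,0],"spin":0},{"slide":[0,0,0],"spin":0},{"slide":[0,0,0],"spin":0},{"slide":[0,0,0],"spin":0},{"slide":[0,0,0],"spin":0}]' 0.02 50
```

```text
t: 6.37
tool_pos: [0.5717, 0.1229, 0.1546]
tcp_rot: [3.141, -0.003, 0.346]
ft_force: [-1.2, -1.8, 5.8]
gripper_width: 0.424
grip_force: 51.1
```

```bash
python3 -m creep '[{"slide":[0,0,-0.003],"spin":0},{"slide":[0,0,-0.012],"spin":0},{"slide":[0,0,-0.022],"spin":0},{"slide":[0,0,-0.034],"spin":0},{"slide":[0,0,-0.046],"spin":0},{"slide":[0,0,-0.058],"spin":0},{"slide":[0,0,-0.07],"spin":0},{"slide":[0,0,-0.080],"spin":0},{"slide":[0,0,-0.088],"spin":0},{"slide":[0,0,-0.092],"spin":0}]'
```

```text
t: 7.2
tool_pos: [0.5717, 0.1229, 0.2461]
tcp_rot: [3.141, -0.003, 0.346]
ft_force: [6.8, -1.0, -5.3]
gripper_width: 0.423
grip_force: 53.6
```

```bash
python3 -m creep '[{"slide":[0,0,-0.004],"spin":0},{"slide":[0,0,-0.007],"spin":0},{"slide":[0,0,-0.0085],"spin":0},{"slide":[0,0,-0.0095],"spin":0},{"slide":[0,0,-0.0095],"spin":0},{"slide":[0,0,-0.0095],"spin":0}]'
```

```text
t: 7.7
tool_pos: [0.5717, 0.1229, 0.2546]
tcp_rot: [3.141, -0.003, 0.346]
ft_force: [6.7, -1.7, -5.0]
gripper_width: 0.423
grip_force: 53.6
```

```bash
python3 -m creep '[{"slide":[0,0,-0.001],"spin":0},{"slide":[0,0,-0.002],"spin":0},{"slide":[0,0,-0.002],"spin":0},{"slide":[0,0,-0.002],"spin":0}]'
python3 - <<'E'
from h import *
save('wrist','w4')
E
```

```text
t: 8.03
tool_pos: [0.5716, 0.1229, 0.2549]
tcp_rot: [3.141, -0.002, 0.346]
ft_force: [9.6, -1.0, -15.8]
gripper_width: 0.423
grip_force: 53.0
```

View pics/w4.png

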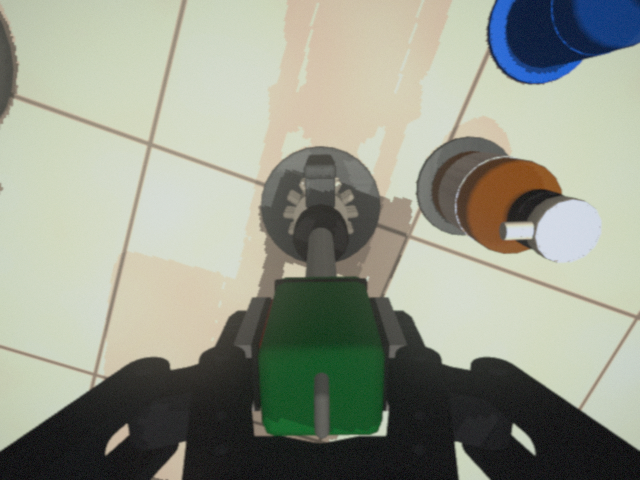

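The hard end was felt: the downward force went from 5 to 16 N with no further motion after 100 mm. The picture shows the grip between the pads at (322,360) with the rod drawn out below it, and the nozzle cap up at (565,230). Handing in.

```bash
python3 -c "
from cell import env
print(env.close_job())"
```

```text
the job is handed in; nothing more can be done
None
```

I pressed the amber bottle's nozzle cap and it sprang back up. The brush grip is drawn about 100 mm to its hard stop and still held at about 53 N, and the job is handed in; no verdict was returned.

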